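Dip the pump with the gauge rod and present its tip for reading

ROBOT

A 7-joint arm with a two-finger parallel gripper is mounted at the origin on the work surface; the furniture and walls round the work are solid. World frame = base frame: x ahead of the robot, y to its left, z up, the work surface at z = 0. Lengths are in m, angles in rad, forces in N, time in s.
With the tool pointing down it reaches from about 0.4 to 0.85 m from the base axis. Payload 4.5 kg.
Tool frame: the origin (TCP) lies midway between the tips of the shut fingers; the grasp point (between the pads) lies 19 mm behind it; z points along the fingers, y is the direction in which the jaws open and shut (so a half turn about z gives the same grasp; the last joint's range is limited). The gripper opens to 88 mm and grips with 3 to 60 N. Pads are 18 mm wide; open, the fingers measure 123 mm over their backs; the gripper's body (75 mm by 187 mm) begins 45 mm behind the grasp point.
Start: joints at [0.034, 0.689, -0.195, 1.565, 0.157, 0.902, -0.215], TCP at [0.625, 0, 0.239] pointing down, gripper open.
Joint ranges: [-3.01, 3.01], [-0.46, 2.08], [-1.47, 1.51], [0.13, 2.56], [-1, 4.14], [0.04, 2.09], [-2.66, 2.66]. Speed limits (rad/s): [2.57, 2.57, 3.14, 3.14, 3.14, 3.14, 3.14].

INTERFACE

Orientations are given as a unit quaternion [x, y, z, w].
In Python, from plant import r gives the robot as it stands. The module is installed in compiled form; this text tells all that it offers.
- The arm moves only by the tool carry_out, never from a script. Its argument "commands" is a list of rows, each a list of 6 numbers: the shift along the tool's x, y, z in m, then the turn, a rotation vector about the tool's x, y, z in degrees. In form: [[dx, dy, dz, wx, wy, wz], ...]. A call has 1 to 12 rows; each row is the pose to reach, as a shift and turn from the pose commanded when the call began, along the tool's axes at that moment; what a row does not reach only later rows make up. A row lasts 1/10 s, in which the tool goes at most 50 mm and 8.59 degrees, less where a joint would pass 70% of its speed; a pose out of reach is approached as far as the arm can. A call with a gripper value outside its range is refused whole. "fingers" is the closure in counts, from 0 (fully open) to 255 (shut), set as the call begins (left out, the last holds). The fingers move at their own pace and stop on an object; "grip_force" is the grip in N (left out, the last holds). Time passes only in rows, so rows that repeat a pose let the fingers close. It gives the time, the measured TCP pose, the force and the opening at its end, in the units of the state.
- r.get_state(): the state, without advancing time (a new reading comes with each control period).
- r.snapshot(name): name is "scene" or "side" or "wrist"; returns a dict with "img" (384x512x3 uint8, blue, green, red), "intrinsics" (3x3 intrinsics, pixels), "extrinsics" (4x4, takes a point from camera to world coordinates); the wrist camera has in their place "tool_from_camera" (4x4, takes a point from camera to tool coordinates, whose origin is the TCP and whose axes are the flange's). Camera axes: x right, y down, z forward; pixel columns grow to the right and rows downward; lengths in m; the calibration is good to about 2 mm. A picture is of the moment at which its call begins: read the wrist's pose just before it. There is no depth.
- r.finish_job(): hands the job in, once; it reports no verdict.
Trained networks look in a picture, given as the dict that the camera call returned (one of the last four; its "shot" number tells which), for a name from the list of things; names that differ only in an ending like _2 or _b are one class to them, and where a whole thing is asked for, a point or a joint stands for the part that bears it (a point fixed in the world has none). Each returns a list of dicts, best first, with "p" (0 to 1); they miss things now and then, are a little off and sometimes report something else, mostly with a low value. They report only what shows in the picture. A call takes as long as a camera call. They do not tell look-alikes from the thing itself.
- r.spot_in(picture, label): "xyz" ([x, y, z] in m, in world coordinates, good to about 4 mm: the middle of the surface that is visible of it).
- r.spot_point(picture, label): "xyz" ([x, y, z] in m, in world coordinates, good to about 4 mm: a listed point, or the origin of a listed thing).
The state is a dict: "clock": time; "q": joint angles; "qd": joint speeds; "joint_torque": joint torques, N m; "tool_pos": TCP position; "eef_rot": TCP orientation; "contact_force": force on the tool from outside, world axes, zero at the start; "moment": the same for the moment, N m; "opening": opening from 0.0 (shut) to 1.0 (fully open).
Only numpy, scipy, OpenCV 4.12 (cv2) and the standard library are available. Lean on these libraries where they do the work, as an engineer would, in place of code of your own. Each camera call takes 0.05 s, during which the arm holds its last target.

TASK

Pull the drawer of the small parts cabinet out to its stop and take the red-handled gauge rod from it. Push the rod into the pump's slanting brass guide tube until its collar stops on the tube's mouth, draw it out again, and present it for reading: hold the rod level, with its tip over the middle of the white reading card and about 10 cm above it. Finish while still holding the rod there, clear of everything else; leave the drawer open and do not disturb the spool, the flux pot or the bottle.

Things in the scene. Friction and masses are not known exactly. Their poses are not given: they have to be found in the camera images.
- cabinet: Low grey cabinet with one blue drawer front, 112 x 280 x 66 mm (x, y, z), fixed. Origin: centre of its underside. The drawer faces and slides along the cabinet's own -x, toward the robot. Drawer inside: 95 mm front to back, 262 mm wide, black foam floor 34 mm above the bench, walls to 52 mm, front panel (8 mm thick) to 62 mm. Fully out, the middle of its floor is 90 mm to the -x side of this origin.
- cabinet_drawer (a joint): Drawer travel in m: 0 shut, 0.090 at its stop fully out. Starts shut or a few mm ajar. Slides freely with about 1 N of friction.
- drawer_handle (a point): Middle of the drawer's steel handle: a round bar 10 mm thick, 100 mm long, along the cabinet's y axis, 32 mm in front of the drawer front (bar centre to panel), 40 mm above the bench, with a post at either end. Its axes are the cabinet's: pull along -x.
- rod_handle (a point): Centre of the gauge rod's red handle, a bar 90 mm long, 16 mm wide (its y), 24 mm high (its z). Its +x runs along the rod's axis to the tip. The rod lies flat and loose on the drawer's foam floor, roughly along the cabinet's y axis, tip to the robot's right (-y), axis 12 mm above the foam. About 90 g, balanced near the handle's middle.
- rod_collar (a point): Centre of the front face of the steel collar (24 mm diameter, 8 mm long), on the rod's axis, 53 mm from the handle's centre toward the tip.
- rod_tip (a point): Tapered end of the steel rod (8 mm diameter), on its axis, 138 mm from the handle's centre and 85 mm from the collar's front face.
- pump: Grey bench vacuum pump, fixed: box sump 110 x 120 mm, top 100 mm above the bench, its motor toward its own -y (to 160 mm from the origin), an inlet flange 124 mm high. Origin on the bench under the middle of the sump. The guide tube rises from its top toward its own +y, the robot's left.
- guide_tube: Brass guide tube fixed on the pump. Origin: centre of its mouth, 168 mm above the bench. Its own +z points straight out of the mouth along the tube's axis, 35 degrees above the horizontal; the rod goes in along -z. Bore 12 mm diameter, flaring to 18 mm in the last 10 mm at the mouth; rim 26 mm outside; 89 mm deep, so that the rod's collar meets the rim before its tip meets the bottom.
- card_centre (a point): Middle of the top face, 6 mm above the bench, of the white reading card: a flat fixed plate 100 x 130 mm with black tick marks and a grey edge.
- solder_spool_centre (a point): Centre of a loose spool, 56 mm diameter, 40 mm high, standing on the bench. Bystander.
- flux_pot_centre (a point): Centre of a loose yellow pot with a white lid, 37 mm diameter, 28 mm high. Bystander.
- alcohol_bottle_centre (a point): Centre of a loose white bottle with a blue neck, 60 mm diameter, 118 mm high. Bystander.
- gauge_rod: The gauge rod as a whole; its origin and axes are those of point rod_handle.
- reading_card: The reading card as a whole; origin at the middle of its underside.
Not all that is in view belongs to the job. Of the things that look like the reading_card, the larger one is meant.

How it is judged:
By the outcome, as a careful person would: the job done as asked, in the order asked, and still so for the second after the job is handed in, while the arm keeps its last pose, push and grip.
It also fails if it takes over 61 s, if anything falls off the work surface, if the arm or the gripper's body presses on something with over 40 N, if the wrist force passes 120 N, or if a joint passes its speed limit or range.

## Working session

There is one attempt and no reset: what is moved stays moved. The work goes in short steps, Python scripts to look and compute and a tool call to move; the robot and the scene stay as the last step left them, time stands still between calls to the robot, and variables do not carry over. Pictures are saved under pics/ and viewed, and the job is handed in when it is done.

Besides the shell and the picture viewer there is one more tool, called after "Call:" as name(argument=value, ...) on one line, values as JSON. carry_out: Moves the arm, as the interface text tells. Its arguments: {"type":"object","properties":{"commands":{"type":"array","items":{"type":"array","items":{"type":"number"}}},"fingers":{"type":"number"},"grip_force":{"type":"number"}},"required":["commands"]}

```bash
mkdir -p pics; ls; cat > h.py <<'E'
import numpy as np, cv2
from scipy.spatial.transform import Rotation as R
from plant import r
def snap(n,fn):
    s=r.get_state(); p=r.snapshot(n)
    cv2.imwrite('pics/'+fn,p['img'])
    if n=='wrist':
        T=np.eye(4);T[:3,:3]=R.from_quat(s['eef_rot']).as_matrix();T[:3,3]=s['tool_pos']
        p['E']=T@np.array(p['tool_from_camera'])
    else: p['E']=np.array(p['extrinsics'])
    return p
def proj(p,X):
    c=np.linalg.inv(p['E'])@np.append(X,1); u=np.array(p['intrinsics'])@c[:3]; return u[:2]/u[2]
def ray(p,uv,z):
    d=p['E'][:3,:3]@np.linalg.inv(p['intrinsics'])@np.array([uv[0],uv[1],1.]);o=p['E'][:3,3]
    return o+d*(z-o[2])/d[2]
def st():
    s=r.get_state();print('t',s['clock'],'pos',np.round(s['tool_pos'],4),'q',np.round(s['eef_rot'],4),'F',np.round(s['contact_force'],1),'op',s['opening']);print('R',np.round(R.from_quat(s['eef_rot']).as_matrix(),3).tolist(),'j',np.round(s['q'],3));return s
E
python3 - <<'E'
from h import *
st()
for n in ['scene','side','wrist']:
    p=snap(n,n+'0.png')
    for l in ['cabinet','drawer_handle','rod_handle','pump','guide_tube','card_centre','reading_card','solder_spool_centre','flux_pot_centre','alcohol_bottle_centre']:
        print(n,l,[(round(d['p'],2),np.round(d['xyz'],3).tolist(),np.round(proj(p,d['xyz'])).tolist()) for d in r.spot_point(p,l)][:3])
st()
E
```

```text
pics
t 0.0 pos [ 6.244e-01 -1.000e-04  2.379e-01] q [ 7.071e-01  7.071e-01 -7.000e-04 -6.000e-04] F [-0.6  0.2  0.6] op 0.9989251119893734
R [[-0.0, 1.0, -0.002], [1.0, 0.0, -0.0], [-0.0, -0.002, -1.0]] j [ 0.034  0.69  -0.195  1.566  0.157  0.902 -0.215]
scene cabinet [(0.58, [0.619, 0.055, 0.001], [264.0, 195.0]), (0.26, [0.404, -0.145, 0.017], [270.0, 247.0])]
scene drawer_handle [(0.78, [0.521, 0.06, 0.038], [245.0, 198.0])]
scene rod_handle [(0.16, [0.448, -0.299, 0.173], [330.0, 221.0])]
scene pump [(0.62, [0.451, -0.397, 0.001], [354.0, 285.0])]
scene guide_tube [(0.83, [0.446, -0.296, 0.172], [329.0, 221.0])]
scene card_centre [(0.81, [0.342, -0.002, 0.005], [221.0, 239.0]), (0.77, [0.616, -0.321, 0.007], [357.0, 240.0])]
scene reading_card [(0.59, [0.617, -0.32, 0.0], [357.0, 241.0]), (0.56, [0.347, -0.008, 0.006], [224.0, 239.0])]
scene solder_spool_centre [(0.87, [0.407, -0.146, 0.019], [271.0, 246.0])]
scene flux_pot_centre [(0.58, [0.428, 0.147, 0.014], [208.0, 206.0])]
scene alcohol_bottle_centre [(0.68, [0.611, 0.304, 0.06], [214.0, 160.0])]
side cabinet [(0.87, [0.614
[... 825 characters left out ...]
250.0, 105.0])]
wrist drawer_handle [(0.65, [0.518, 0.059, 0.04], [154.0, 105.0])]
wrist rod_handle []
wrist pump []
wrist guide_tube []
wrist card_centre [(0.9, [0.348, -0.009, 0.003], [24.0, 164.0])]
wrist reading_card [(0.84, [0.348, -0.008, 0.002], [25.0, 163.0])]
wrist solder_spool_centre [(0.8, [0.406, -0.143, 0.021], [81.0, 274.0])]
wrist flux_pot_centre [(0.84, [0.427, 0.144, 0.016], [65.0, 19.0]), (0.63, [0.402, -0.143, 0.022], [78.0, 275.0])]
wrist alcohol_bottle_centre []
t 1.65 pos [0.625  0.     0.2388] q [0.7071 0.7071 0.     0.    ] F [0.5 0.4 0.2] op 0.9993025946000974
R [[0.0, 1.0, 0.0], [1.0, -0.0, 0.0], [0.0, 0.0, -1.0]] j [ 0.034  0.689 -0.195  1.565  0.157  0.903 -0.215]
```

View pictures.

View pics/scene0.png

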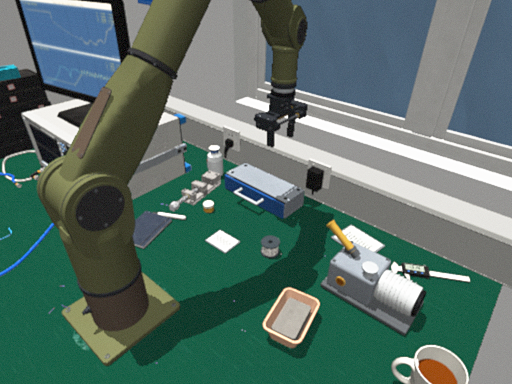

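View pics/side0.png

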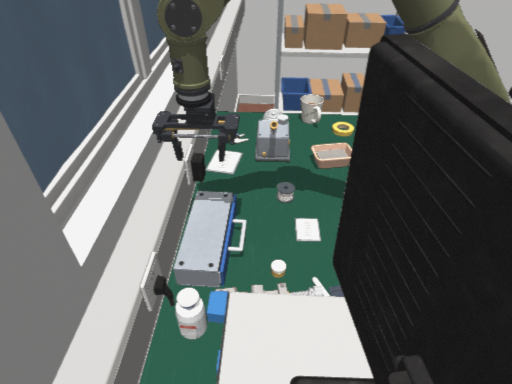

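View pics/wrist0.png

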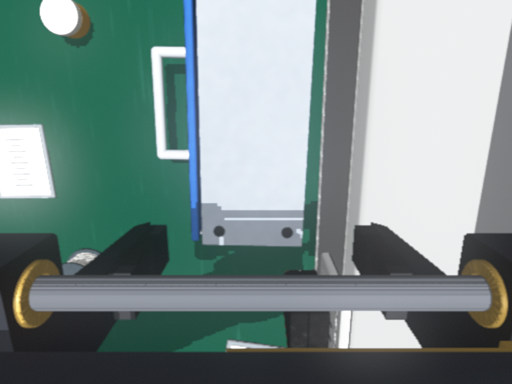

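```bash
python3 - <<'E'
from h import *
p=snap('wrist','w1.png'); st()
g=p['img']
for uv in [(157,50),(163,157)]: print('bar',ray(p,uv,.04))
for uv in [(188,10),(195,230)]: print('front',ray(p,uv,.062))
for uv in [(330,60),(325,150)]: print('wall',ray(p,uv,0))
s=snap('scene','s1.png')
c=g[0:240,100:260]; cv2.imwrite('pics/c1.png',cv2.resize(c,None,fx=2.5,fy=2.5,interpolation=cv2.INTER_CUBIC))
a=cv2.resize(s['img'][205:275,190:280],(400,311),interpolation=cv2.INTER_CUBIC);b=cv2.resize(s['img'][205:275,310:400],(400,311),interpolation=cv2.INTER_CUBIC)
cv2.imwrite('pics/c2.png',np.hstack([a,b]))
print(p['E'].round(3),p['intrinsics'])
E
```

```text
t 1.7 pos [0.625  0.     0.2387] q [ 0.7071  0.7071 -0.     -0.    ] F [ 1.1 -0.3 -0.3] op 0.9993425136527261
R [[-0.0, 1.0, -0.0], [1.0, 0.0, 0.0], [0.0, -0.0, -1.0]] j [ 0.034  0.689 -0.195  1.565  0.157  0.903 -0.215]
bar [0.52463671 0.11104731 0.04      ]
bar [0.5226471  0.00594794 0.04      ]
front [0.56106313 0.14114848 0.062     ]
front [ 0.55693225 -0.06747355  0.062     ]
wall [0.70119254 0.10636032 0.        ]
wall [0.70085498 0.00760088 0.        ]
[[ 1.     0.001 -0.     0.625]
 [ 0.001 -0.966 -0.259  0.065]
 [-0.001  0.259 -0.966  0.386]
 [ 0.     0.     0.     1.   ]] [[331.70208978   0.         260.03247092]
 [  0.         331.70208978 187.54865662]
 [  0.           0.           1.        ]]
```

View pics/c1.png

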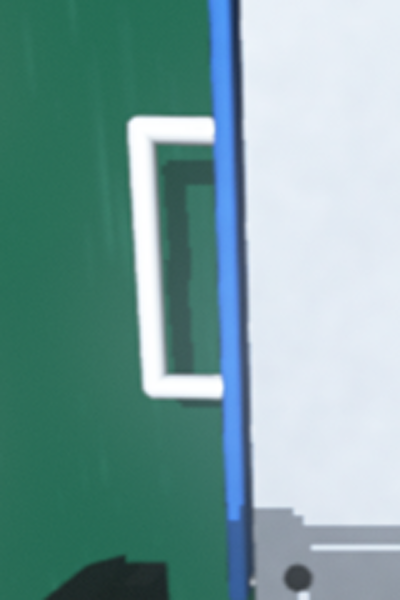

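View pics/c2.png

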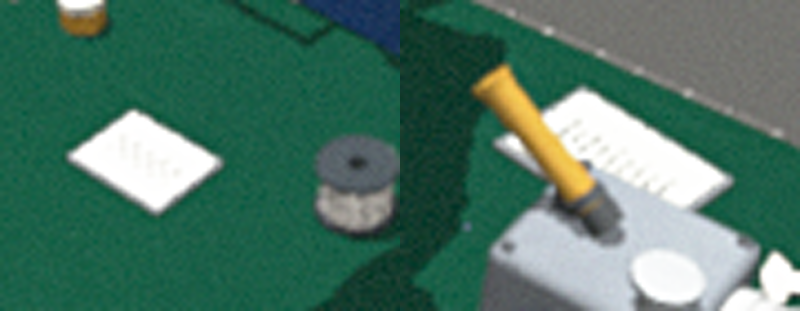

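Call:
carry_out(commands=[[0.0585,-0.102,0.1,0,0,1.1],[0.0585,-0.102,0.1,0,0,1.1],[0.0585,-0.102,0.145,0,0,1.1],[0.0585,-0.102,0.145,0,0,1.1],[0.0585,-0.102,0.145,0,0,1.1],[0.0585,-0.102,0.145,0,0,1.1]], fingers=200, grip_force=20)

```text
clock: 2.35
tool_pos: [0.524, 0.0584, 0.0942]
eef_rot: [0.714, 0.7, 0.0, 0.0]
contact_force: [0.2, 0.3, 0.2]
opening: 0.48
```

```bash
python3 - <<'E'
from h import *
st()
p=snap('wrist','w2.png')
for l in ['drawer_handle']: print([(d['p'],np.round(d['xyz'],4)) for d in r.spot_point(p,l)])
s=snap('side','s2.png')
cv2.imwrite('pics/s2c.png',cv2.resize(s['img'][140:300,120:320],(800,600)))
E
```

```text
t 2.35 pos [0.524  0.0584 0.0942] q [7.138e-01 7.004e-01 1.000e-04 4.000e-04] F [0.2 0.3 0.2] op 0.48046979690849606
R [[0.019, 1.0, 0.001], [1.0, -0.019, -0.0], [-0.0, 0.001, -1.0]] j [-0.131  0.793 -0.113  1.978  0.218  0.381 -0.432]
[(0.66, array([0.5213, 0.0597, 0.0373]))]
```

View pics/w2.png

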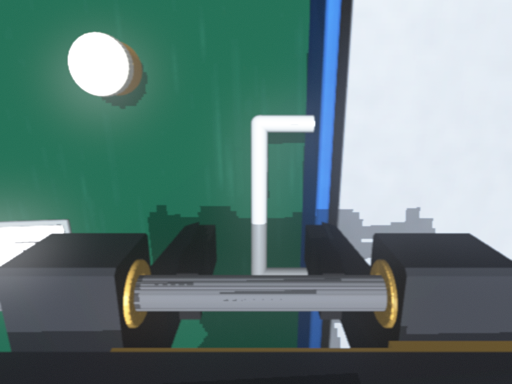

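View pics/s2c.png

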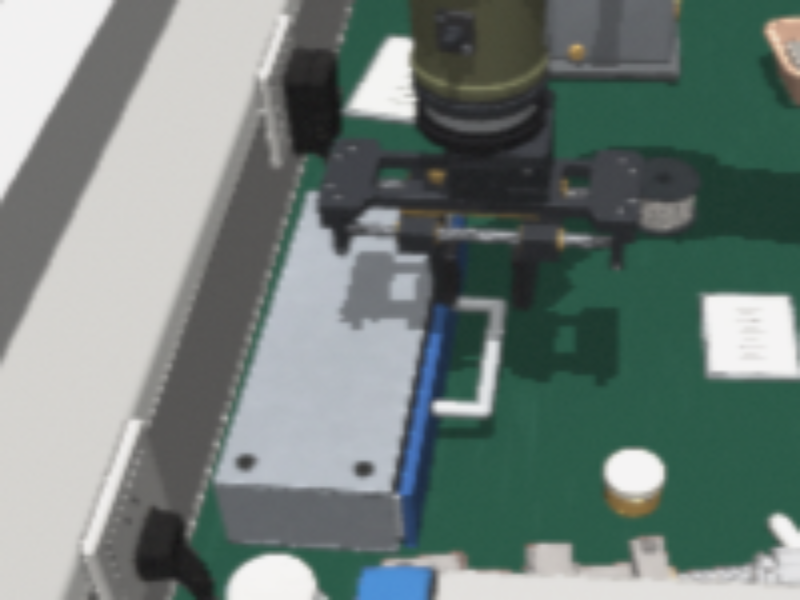

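Call:
carry_out(commands=[[0,0,0,0,0,0],[0,0,0,0,0,0],[0,0,0,0,0,0],[0,0,0,0,0,0],[0,0,0,0,0,0]])

```text
clock: 3.0
tool_pos: [0.5231, 0.0585, 0.0938]
eef_rot: [0.714, 0.7, 0.0, 0.0]
contact_force: [-0.0, 0.1, 0.5]
opening: 0.213
```

```bash
python3 - <<'E'
from h import *
st()
p=snap('wrist','w3.png')
E
```

```text
t 3.0 pos [0.5231 0.0585 0.0938] q [7.138e-01 7.003e-01 1.000e-04 0.000e+00] F [-0.   0.1  0.5] op 0.212973169864178
R [[0.019, 1.0, 0.0], [1.0, -0.019, 0.0], [0.0, 0.0, -1.0]] j [-0.131  0.793 -0.113  1.981  0.218  0.379 -0.432]
```

View pics/w3.png

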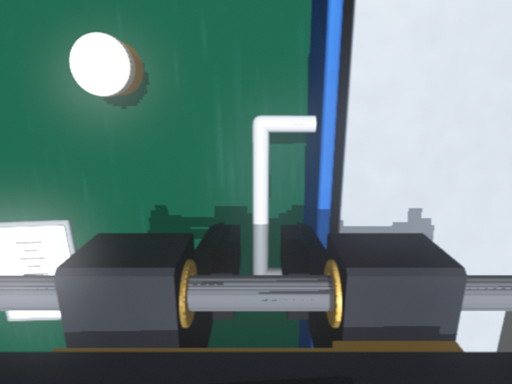

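Call:
carry_out(commands=[[0,0.0005,0.03,0,0,0],[0,0.0005,0.045,0,0,0],[0,0.0005,0.06,0,0,0],[0,0.0005,0.07,0,0,0],[0,0.0005,0.07,0,0,0]])

```text
clock: 3.55
tool_pos: [0.5228, 0.0585, 0.0227]
eef_rot: [0.714, 0.7, -0.001, -0.001]
contact_force: [-0.2, 0.0, -0.1]
opening: 0.215
```

No contact; close on the bar.

Call:
carry_out(commands=[[0,0,0,0,0,0],[0,0,0,0,0,0],[0,0,0,0,0,0],[0,0,0,0,0,0]], fingers=255, grip_force=20)

```text
clock: 3.95
tool_pos: [0.5238, 0.0586, 0.0242]
eef_rot: [0.714, 0.7, 0.0, 0.0]
contact_force: [0.2, 0.4, -0.9]
opening: 0.1
```

Call:
carry_out(commands=[[0,-0.015,0,0,0,0],[0,-0.03,0,0,0,0],[0,-0.045,0,0,0,0],[0,-0.06,0,0,0,0],[0,-0.07,0,0,0,0],[0,-0.08,0,0,0,0],[0,-0.084,0,0,0,0],[0,-0.084,0,0,0,0]])

```text
clock: 4.75
tool_pos: [0.444, 0.0603, 0.0245]
eef_rot: [0.714, 0.7, -0.003, -0.002]
contact_force: [1.2, 0.2, -19.1]
opening: 0.102
```

```bash
python3 - <<'E'
from h import *
st()
s=snap('side','s4.png')
cv2.imwrite('pics/s4c.png',cv2.resize(s['img'][140:300,140:340],(800,600)))
st()
E
```

```text
t 4.75 pos [0.444  0.0603 0.0245] q [ 0.7137  0.7004 -0.003  -0.0017] F [  1.2   0.2 -19.1] op 0.10171050512575275
R [[0.019, 1.0, -0.007], [1.0, -0.019, -0.002], [-0.002, -0.007, -1.0]] j [-0.211  0.903 -0.044  2.222  0.956  0.043 -1.212]
t 4.8 pos [0.4437 0.0603 0.0245] q [ 0.7135  0.7006 -0.0031 -0.0018] F [  0.7   0.9 -21.3] op 0.10275578558958261
R [[0.018, 1.0, -0.007], [1.0, -0.018, -0.002], [-0.002, -0.007, -1.0]] j [-0.21   0.902 -0.045  2.223  0.967  0.043 -1.223]
```

View pics/s4c.png

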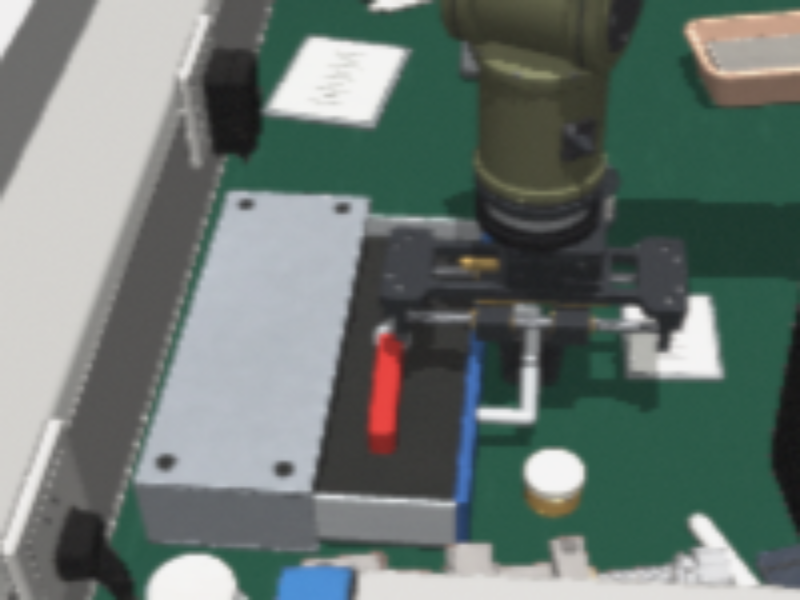

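Call:
carry_out(commands=[[0,0.004,0,0,0,0],[0,0.004,0,0,0,0],[0,0.004,0,0,0,0]], fingers=200)

```text
clock: 5.1
tool_pos: [0.4491, 0.0595, 0.0263]
eef_rot: [0.714, 0.7, -0.002, -0.0]
contact_force: [-0.3, -0.3, -0.6]
opening: 0.216
```

Call:
carry_out(commands=[[0,0,-0.02,0,0,0],[0,0,-0.05,0,0,0],[0,0.03,-0.1,0,0,0],[0,0.06,-0.12,0,0,0],[0,0.06,-0.12,0,0,0],[0,0.06,-0.12,0,0,0]])

```text
clock: 5.7
tool_pos: [0.5092, 0.0582, 0.1459]
eef_rot: [0.715, 0.7, -0.002, -0.001]
contact_force: [-0.8, 0.5, -0.3]
opening: 0.218
```

```bash
python3 - <<'E'
from h import *
st()
p=snap('wrist','w5.png')
for l in ['rod_handle','rod_collar','rod_tip','drawer_handle']: print(l,[(round(d['p'],2),np.round(d['xyz'],4),proj(p,d['xyz']).round()) for d in r.spot_point(p,l)][:2])
E
```

```text
t 5.7 pos [0.5092 0.0582 0.1459] q [ 7.145e-01  6.996e-01 -2.200e-03 -7.000e-04] F [-0.8  0.5 -0.3] op 0.21785087519383892
R [[0.021, 1.0, -0.004], [1.0, -0.021, -0.002], [-0.002, -0.004, -1.0]] j [ 0.14   0.743 -0.57   1.974  0.673  0.626 -0.897]
rod_handle [(0.9, array([0.534 , 0.1016, 0.0443]), array([293., 128.]))]
rod_collar [(0.71, array([0.5351, 0.0474, 0.046 ]), array([294., 199.]))]
rod_tip []
drawer_handle [(0.8, array([0.4398, 0.0592, 0.0376]), array([173., 184.])), (0.57, array([0.5341, 0.0506, 0.044 ]), array([293., 194.]))]
```

View pics/w5.png

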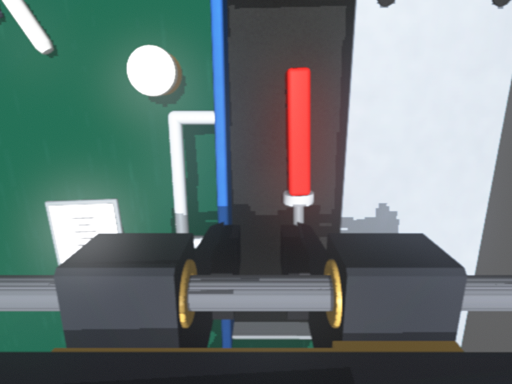

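Call:
carry_out(commands=[[0,-0.0265,0.04,0,0,0],[0,-0.0265,0.06,0,0,0],[0,-0.0265,0.08,0,0,0],[0,-0.0265,0.095,0,0,0],[0,-0.0265,0.102,0,0,0],[0,-0.0265,0.102,0,0,0]])

```text
clock: 6.55
tool_pos: [0.4808, 0.0592, 0.0425]
eef_rot: [0.713, 0.701, -0.004, -0.001]
contact_force: [0.0, -0.4, 0.1]
opening: 0.218
```

Call:
carry_out(commands=[[0,0,0,0,0,0],[0,0,0,0,0,0],[0,0,0,0,0,0],[0,0,0,0,0,0]], fingers=255)

```text
clock: 6.95
tool_pos: [0.4819, 0.0591, 0.0439]
eef_rot: [0.714, 0.7, -0.002, -0.001]
contact_force: [-2.1, -0.2, 2.3]
opening: 0.093
```

Call:
carry_out(commands=[[0,-0.004,0,0,0,0],[0,-0.008,0,0,0,0],[0,-0.01,0,0,0,0],[0,-0.01,0,0,0,0]])

```text
clock: 7.35
tool_pos: [0.4734, 0.0593, 0.0439]
eef_rot: [0.714, 0.7, -0.002, 0.0]
contact_force: [4.7, 0.4, 2.6]
opening: 0.089
```

Call:
carry_out(commands=[[0,-0.003,0,0,0,0],[0,-0.005,0,0,0,0],[0,-0.005,0,0,0,0],[0,-0.005,0,0,0,0]])

```text
clock: 7.75
tool_pos: [0.4734, 0.0594, 0.0439]
eef_rot: [0.715, 0.7, 0.001, 0.002]
contact_force: [13.1, -2.2, -5.3]
opening: 0.089
```

Call:
carry_out(commands=[[0,0.005,0,0,0,0],[0,0.005,0,0,0,0],[0,0.005,0,0,0,0]], fingers=200)

```text
clock: 8.05
tool_pos: [0.4702, 0.059, 0.0432]
eef_rot: [0.714, 0.7, -0.004, -0.002]
contact_force: [-0.4, 0.8, -0.8]
opening: 0.217
```

Call:
carry_out(commands=[[0,0,-0.03,0,0,0],[0,0,-0.06,0,0,0],[0,0.03,-0.1,0,0,0],[0,0.045,-0.1,0,0,0],[0.02,0.045,-0.1,0,0,0],[0.02,0.045,-0.1,0,0,0]], fingers=140)

```text
clock: 8.65
tool_pos: [0.5169, 0.0812, 0.1433]
eef_rot: [0.713, 0.702, -0.002, -0.002]
contact_force: [0.6, 0.5, 0.2]
opening: 0.45
```

```bash
python3 - <<'E'
from h import *
st()
p=snap('wrist','w6.png')
for l in ['rod_handle','rod_collar']: print(l,[(round(d['p'],2),np.round(d['xyz'],4),proj(p,d['xyz']).round()) for d in r.spot_point(p,l)][:2])
m=cv2.inRange(p['img'],(0,0,150),(70,70,255)); 
n,L,S,C=cv2.connectedComponentsWithStats(m); i=1+np.argmax(S[1:,4]); print(S[i],C[i])
ys,xs=np.where(L==i)
for y in np.linspace(ys.min()+3,ys.max()-3,5).astype(int):
    c=(xs[ys==y].min()+xs[ys==y].max())/2; print(y,xs[ys==y].min(),xs[ys==y].max(),ray(p,(c,y),.058))
for y in (ys.min(),ys.max()): print(ray(p,(C[i][0],y),.058))
for y in (50,150,230):print('panel',ray(p,((194),y),.062))
E
```

```text
t 8.65 pos [0.5169 0.0812 0.1433] q [ 0.7126  0.7015 -0.0021 -0.002 ] F [0.6 0.5 0.2] op 0.44958551297727184
R [[0.016, 1.0, -0.006], [1.0, -0.016, -0.0], [-0.0, -0.006, -1.0]] j [ 0.107  0.761 -0.586  1.942  0.679  0.65  -0.929]
rod_handle []
rod_collar [(0.71, array([0.5257, 0.0478, 0.0471]), array([273., 229.]))]
[265 103  25 123 885] [277.62937853 171.68022599]
106 266 287 [0.52853516 0.14160618 0.058     ]
135 266 288 [0.52885205 0.1219941  0.058     ]
164 266 288 [0.52882763 0.10148549 0.058     ]
193 267 288 [0.5291663  0.08000728 0.058     ]
222 269 288 [0.52989429 0.05749011 0.058     ]
[0.52930504 0.14357445 0.058     ]
[0.52924312 0.05510735 0.058     ]
panel [0.47541718 0.17741416 0.062     ]
panel [0.47115277 0.11287933 0.062     ]
panel [0.46722674 0.05346524 0.062     ]
```

View pics/w6.png

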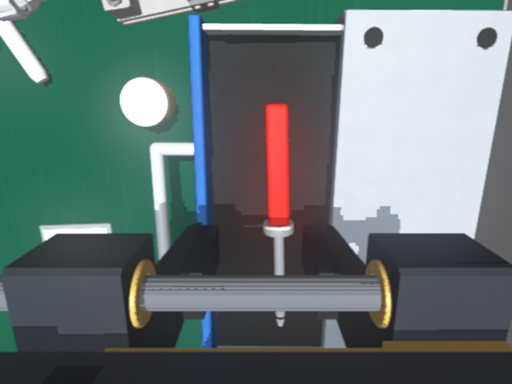

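Call:
carry_out(commands=[[0.0182,0.0128,0.02,0,0,-1.5],[0.0182,0.0128,0.05,0,0,-1.5],[0.0182,0.0128,0.05,0,0,-1.5],[0.0182,0.0128,0.05,0,0,-1.5]], fingers=180)

```text
clock: 9.2
tool_pos: [0.5294, 0.0953, 0.0928]
eef_rot: [0.705, 0.71, -0.004, -0.001]
contact_force: [-0.0, -0.2, 1.3]
opening: 0.297
```

```bash
python3 - <<'E'
from h import *
st()
p=snap('wrist','w7.png')
m=cv2.inRange(p['img'],(0,0,150),(70,70,255)); 
n,L,S,C=cv2.connectedComponentsWithStats(m); i=1+np.argmax(S[1:,4]); print(S[i],C[i])
ys,xs=np.where(L==i)
for y in np.linspace(ys.min()+3,ys.max()-3,5).astype(int):
    c=(xs[ys==y].min()+xs[ys==y].max())/2; print(y,xs[ys==y].min(),xs[ys==y].max(),ray(p,(c,y),.058))
E
```

```text
t 9.2 pos [0.5294 0.0953 0.0928] q [ 0.7047  0.7095 -0.0043 -0.0013] F [-0.  -0.2  1.3] op 0.29699402944548847
R [[-0.007, 1.0, -0.008], [1.0, 0.007, -0.004], [-0.004, -0.008, -1.0]] j [ 0.042  0.85  -0.521  1.925  0.754  0.581 -0.983]
[ 245  131   29  144 2024] [260.32164032 220.375     ]
134 246 273 [0.52853962 0.14199161 0.058     ]
168 246 273 [0.52868396 0.12312852 0.058     ]
202 247 273 [0.52912377 0.10320263 0.058     ]
236 248 273 [0.52958914 0.08211861 0.058     ]
271 249 272 [0.5297836 0.0590909 0.058    ]
```

View pics/w7.png

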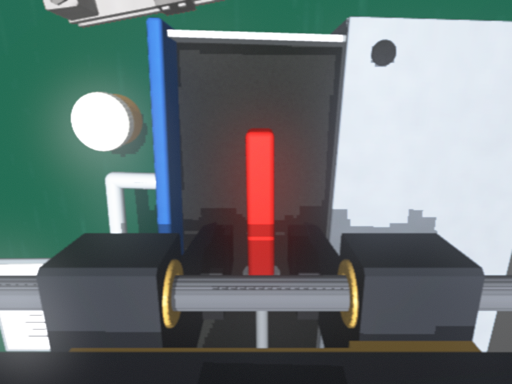

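Call:
carry_out(commands=[[0.001,-0.0005,0.025,0,0,0],[0.001,-0.0005,0.045,0,0,0],[0.001,-0.0005,0.054,0,0,0],[0.001,-0.0005,0.054,0,0,0]])

```text
clock: 9.65
tool_pos: [0.5295, 0.0968, 0.0391]
eef_rot: [0.705, 0.71, -0.003, -0.001]
contact_force: [-0.2, 0.3, -0.9]
opening: 0.296
```

Call:
carry_out(commands=[[0,0,0,0,0,0],[0,0,0,0,0,0],[0,0,0,0,0,0],[0,0,0,0,0,0]], fingers=255, grip_force=45)

```text
clock: 10.05
tool_pos: [0.5304, 0.0974, 0.0401]
eef_rot: [0.705, 0.71, -0.002, -0.0]
contact_force: [-1.0, -0.7, 6.6]
opening: 0.178
```

Call:
carry_out(commands=[[0,0,-0.02,0,0,0],[0,0,-0.05,0,0,0],[0,0,-0.09,0,0,0],[0,0,-0.13,0,0,0],[0,0,-0.17,0,0,0],[0,0,-0.21,0,0,0],[0,0,-0.24,0,0,0],[0,0,-0.24,0,0,0],[0,0,-0.24,0,0,0]])

```text
clock: 10.95
tool_pos: [0.5309, 0.0975, 0.2792]
eef_rot: [0.705, 0.709, -0.003, -0.001]
contact_force: [-0.4, 0.4, -1.0]
opening: 0.175
```

```bash
python3 - <<'E'
from h import *
st()
s=snap('scene','s8.png'); t=snap('side','d8.png')
for p in (s,t):
  for l in ['rod_handle','rod_collar','rod_tip','guide_tube','pump']: print(l,[(round(d['p'],2),np.round(d['xyz'],4),proj(p,d['xyz']).round()) for d in r.spot_point(p,l)][:2])
E
```

```text
t 10.95 pos [0.5309 0.0975 0.2792] q [ 7.047e-01  7.095e-01 -2.800e-03 -6.000e-04] F [-0.4  0.4 -1. ] op 0.17547264694129064
R [[-0.007, 1.0, -0.005], [1.0, 0.007, -0.003], [-0.003, -0.005, -1.0]] j [ 0.175  0.607 -0.739  1.751  0.483  0.979 -0.748]
rod_handle [(0.65, array([0.5337, 0.101 , 0.2853]), array([238., 127.])), (0.55, array([ 0.4472, -0.2973,  0.1702]), array([329., 221.]))]
rod_collar [(0.57, array([0.5335, 0.0481, 0.2838]), array([250., 132.]))]
rod_tip [(0.49, array([ 0.5298, -0.0396,  0.2831]), array([272., 141.]))]
guide_tube [(0.94, array([ 0.4425, -0.2994,  0.1675]), array([329., 223.]))]
pump [(0.56, array([ 0.4523, -0.399 ,  0.0009]), array([355., 285.]))]
rod_handle [(0.81, array([0.5261, 0.0999, 0.2872]), array([237., 169.])), (0.17, array([ 0.6175, -0.32  ,  0.0035]), array([224., 161.]))]
rod_collar [(0.58, array([0.5313, 0.0459, 0.2834]), array([237., 155.]))]
rod_tip []
guide_tube []
pump [(0.67, array([ 0.4493, -0.3965,  0.0022]), array([272., 151.]))]
```

View pics/s8.png

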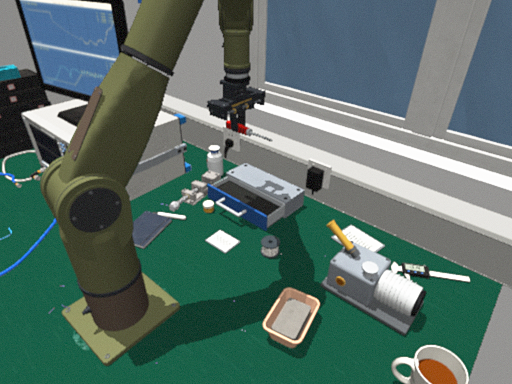

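View pics/d8.png

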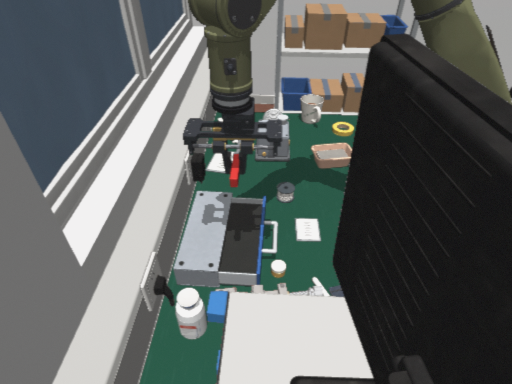

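Call:
carry_out(commands=[[-0.05,-0.002,-0.02,0,0,0],[-0.1,-0.004,-0.04,0,0,0],[-0.15,-0.006,-0.056,0,0,0],[-0.2,-0.008,-0.056,0,0,0],[-0.25,-0.011,-0.056,0,0,0],[-0.3,-0.014,-0.056,0,0,0],[-0.345,-0.014,-0.056,0,0,0],[-0.39,-0.014,-0.056,0,0,0],[-0.4275,-0.014,-0.056,0,0,0],[-0.4275,-0.014,-0.056,0,0,0],[-0.4275,-0.014,-0.056,0,0,0]])

```text
clock: 12.65
tool_pos: [0.52, -0.33, 0.3357]
eef_rot: [0.705, 0.709, -0.003, -0.002]
contact_force: [0.4, 0.5, -1.4]
opening: 0.177
```

```bash
python3 - <<'E'
from h import *
import pickle
st()
p=snap('wrist','w9.png'); pickle.dump({k:np.array(v) for k,v in p.items()},open('w9.pkl','wb'))
for l in ['guide_tube','pump','card_centre']: print(l,[(round(d['p'],2),np.round(d['xyz'],4),proj(p,d['xyz']).round()) for d in r.spot_point(p,l)][:2])
E
```

```text
t 12.65 pos [ 0.52   -0.33    0.3357] q [ 0.7053  0.7089 -0.0025 -0.0015] F [ 0.4  0.5 -1.4] op 0.1769429298581818
R [[-0.005, 1.0, -0.006], [1.0, 0.005, -0.001], [-0.001, -0.006, -1.0]] j [ 0.889  0.665 -0.762  1.44   0.472  1.23   0.078]
guide_tube [(0.88, array([ 0.4464, -0.2972,  0.1699]), array([183., 134.]))]
pump [(0.57, array([ 0.4463, -0.3946, -0.0017]), array([212., 187.]))]
card_centre [(0.8, array([ 0.6209, -0.3226,  0.0072]), array([332., 141.]))]
```

View pics/w9.png

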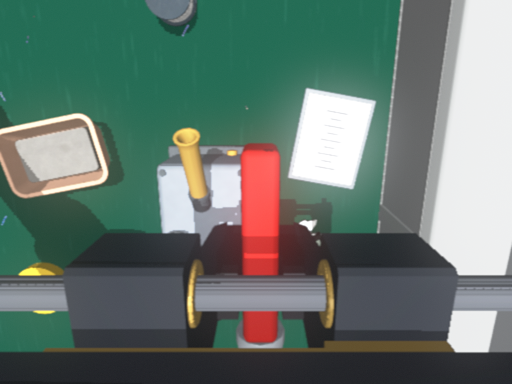

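```bash
python3 - <<'E'
import cv2
g=cv2.imread('pics/w9.png'); c=g[115:225,155:255]; cv2.imwrite('pics/c9.png',cv2.resize(c,None,fx=5.4,fy=5.4,interpolation=cv2.INTER_CUBIC))
E
```

```text
(no output)
```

View pics/c9.png

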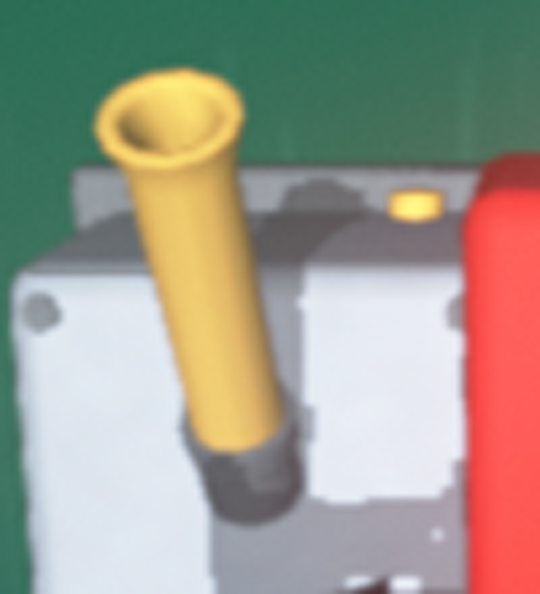

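```bash
python3 - <<'E'
from h import *
import pickle
p=pickle.load(open('w9.pkl','rb'))
for uv in [(186.7,136.7)]: 
    M=ray(p,uv,.168); print(M)
for yaw in (-4,-2,0,2,4):
    a=np.radians(yaw); c,s=np.cos(np.radians(35)),np.sin(np.radians(35))
    d=np.array([-np.sin(a)*c,np.cos(a)*c,s])
    l0,l1=proj(p,M-.03*d),proj(p,M-.09*d)
    # distance of axis points to line
    for q in [(189.8,152.0),(198.9,194.6)]:
        t=(l1-l0)/np.linalg.norm(l1-l0); w=np.array(q)-l0; print(yaw,np.round(t[0]*w[1]-t[1]*w[0],2),end=' ')
    print(l0,l1)
for uv in [(158.5,165.5),(243,165.5)]: print('top edge',ray(p,uv,.1))
E
```

```text
[ 0.44947029 -0.29996727  0.168     ]
-4 -0.85 -4 -3.68 [189.97882757 159.07632096] [195.35397744 195.75896935]
-2 -0.28 -2 -1.53 [190.82415343 159.1263215 ] [197.58468405 195.88873488]
0 0.28 0 0.6 [191.66907708 159.14720278] [199.81466036 195.94388694]
2 0.84 2 2.71 [192.51262771 159.13894079] [202.04159774 195.92436818]
4 1.38 4 4.79 [193.35383593 159.10154295] [204.26318972 195.83018489]
top edge [ 0.39913687 -0.34160959  0.1       ]
top edge [ 0.49861102 -0.34084479  0.1       ]
```

```bash
cat > ins.py <<'E'
from h import *
a=np.radians(-0.7);c,s=np.cos(np.radians(35)),np.sin(np.radians(35))
d=np.array([-np.sin(a)*c,np.cos(a)*c,s]); ty=np.array([np.cos(a),np.sin(a),0]); RT=np.stack([d,ty,np.cross(d,ty)],1)
M=np.array([.4492,-.2995,.168]); off=np.array([.002,0,-.006])
def tgt(ax): return M+d*ax-RT@off   # ax = handle centre dist from mouth
def rel(P,RT=RT):
    st=r.get_state();R0=R.from_quat(st['eef_rot']).as_matrix()
    return np.round(R0.T@(P-np.array(st['tool_pos'])),4), np.round(R.from_matrix(R0.T@RT).as_rotvec(degrees=True),2)
E
python3 - <<'E'
from ins import *
print(RT.round(3))
for ax in (.2,.16,.053): print(ax,tgt(ax),rel(tgt(ax)))
E
```

```text
[[ 0.01   1.     0.007]
 [ 0.819 -0.012  0.574]
 [ 0.574  0.    -0.819]]
0.2 [ 0.45122355 -0.1338788   0.27665322] (array([ 0.1945, -0.0674,  0.0599]), array([-0.67, 35.13,  1.16]))
0.16 [ 0.45082324 -0.16664243  0.25371016] (array([ 0.1618, -0.068 ,  0.0829]), array([-0.67, 35.13,  1.16]))
0.053 [ 0.44975243 -0.25428516  0.19233749] (array([ 0.0743, -0.0696,  0.1444]), array([-0.67, 35.13,  1.16]))
```

Call:
carry_out(commands=[[0.05,0,0,0,0,0],[0.1,-0.01,0,0,0,0],[0.14,-0.03,0,0,0,0],[0.17,-0.05,0.01,-0.1,7,0.2],[0.1945,-0.0674,0.02,-0.3,15,0.5],[0.1945,-0.0674,0.03,-0.4,22,0.7],[0.1945,-0.0674,0.045,-0.6,29,1],[0.1945,-0.0674,0.0599,-0.67,35.13,1.16],[0.1945,-0.0674,0.0599,-0.67,35.13,1.16],[0.1945,-0.0674,0.0599,-0.67,35.13,1.16],[0.1945,-0.0674,0.0599,-0.67,35.13,1.16]])

```text
clock: 13.95
tool_pos: [0.452, -0.1338, 0.2782]
eef_rot: [0.678, 0.671, 0.214, -0.209]
contact_force: [-0.1, -0.0, -0.6]
opening: 0.179
```

```bash
python3 - <<'E'
from ins import *
st()
for ax in (.2,.15,.14,.1,.053): print(ax,rel(tgt(ax)))
s=snap('scene','s10.png');t=snap('side','d10.png')
for p in (s,t):
  print([(round(d['p'],2),np.round(d['xyz'],4),proj(p,d['xyz']).round()) for d in r.spot_point(p,'rod_tip')+r.spot_point(p,'guide_tube')])
  print('exp tip',M+d*.062,proj(p,M+d*.062),'mouth',proj(p,M))
  c=proj(p,M).astype(int); cv2.imwrite('pics/%d.png'%(1000+c[0]),cv2.resize(p['img'][c[1]-75:c[1]+40,c[0]-75:c[0]+75],None,fx=5,fy=5,interpolation=cv2.INTER_CUBIC)); print(c)
E
ls pics
```

```text
t 13.95 pos [ 0.452  -0.1338  0.2782] q [ 0.6784  0.671   0.2137 -0.2094] F [-0.1 -0.  -0.6] op 0.17850271099993326
R [[0.008, 1.0, 0.009], [0.821, -0.012, 0.571], [0.571, 0.003, -0.821]] j [ 1.098  0.798 -1.022  1.787  0.074  0.995  0.148]
0.2 (array([-0.0009, -0.0008,  0.0012]), array([0.1 , 0.18, 0.11]))
0.15 (array([-0.0509, -0.0009,  0.0014]), array([0.1 , 0.18, 0.11]))
0.14 (array([-0.0609, -0.0009,  0.0014]), array([0.1 , 0.18, 0.11]))
0.1 (array([-0.1009, -0.001 ,  0.0015]), array([0.1 , 0.18, 0.11]))
0.053 (array([-0.1479, -0.0011,  0.0017]), array([0.1 , 0.18, 0.11]))
[(0.63, array([ 0.4486, -0.2474,  0.2057]), array([315., 202.])), (0.71, array([ 0.4566, -0.1374,  0.2854]), array([284., 160.])), (0.66, array([ 0.4464, -0.2972,  0.1735]), array([329., 220.])), (0.49, array([0.4345, 0.0621, 0.0354]), array([227., 210.])), (0.17, array([ 0.6186, -0.3206,  0.0055]), array([358., 240.]))]
exp tip [ 0.44982047 -0.24871636  0.20356174] [315.26008383 202.83398974] mouth [330.45473048 221.87654695]
[330 221]
[(0.75, array([0.4284, 0.1503, 0.0126]), array([277., 270.])), (0.59, array([0.615 , 0.0597, 0.0027]), array([209., 242.])), (0.58, array([ 0.4489, -0.2989,  0.1653]), array([273., 125.]))]
exp tip [ 0.44982047 -0.24871636  0.20356174] [273.45710812 122.21035134] mouth [273.40349892 124.18802489]
[273 124]
1273.png
1330.png
c1.png
c2.png
c9.png
d10.png
d8.png
s1.png
s10.png
s2.png
s2c.png
s4.png
s4c.png
s8.png
scene0.png
side0.png
w1.png
w2.png
w3.png
w5.png
w6.png
w7.png
w9.png
wrist0.png
```

View pics/1330.png

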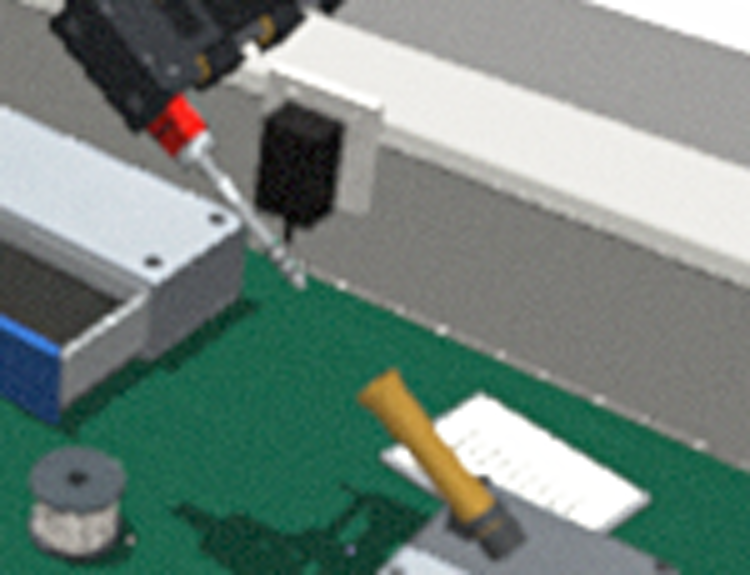

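View pics/1273.png

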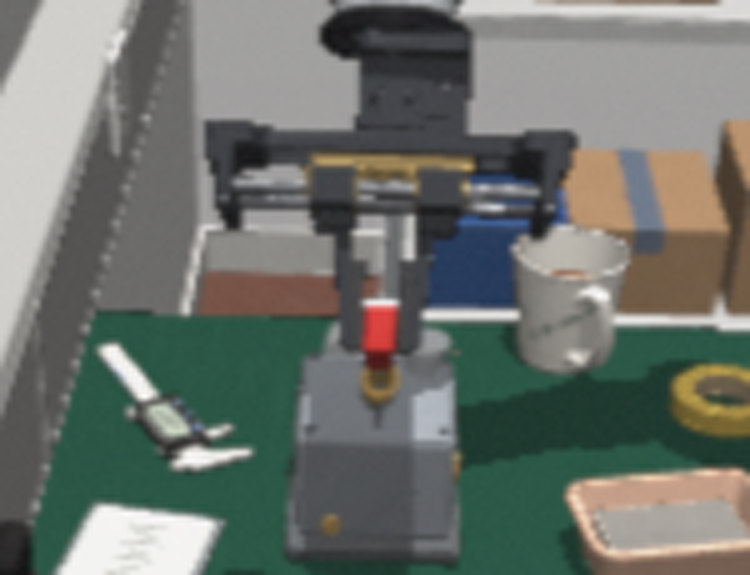

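```bash
python3 - <<'E'
from ins import *
from scipy.optimize import least_squares
s=snap('scene','s11.png');t=snap('side','d11.png')
print('f',s['intrinsics'][0][0],t['intrinsics'][0][0], 'dist',np.linalg.norm(M-s['E'][:3,3]),np.linalg.norm(M-t['E'][:3,3]))
f=lambda X:np.r_[proj(s,X)-[330.4,223.4],proj(t,X)-[274,126]]
o=least_squares(f,M);print(o.x,o.fun)
S=r.get_state();R0=R.from_quat(S['eef_rot']).as_matrix();H=S['tool_pos']+R0@off
print('handle end',proj(t,H+R0[:,0]*.045),'H',H)
c=t['img'][100:140,250:300];cv2.imwrite('pics/c11.png',cv2.resize(c,None,fx=14,fy=14,interpolation=cv2.INTER_CUBIC))
c=s['img'][195:245,300:360];cv2.imwrite('pics/c11s.png',cv2.resize(c,None,fx=12,fy=12,interpolation=cv2.INTER_CUBIC))
E
```

```text
f 351.4018432481069 349.39299057886274 dist 0.9229406289437867 1.1359751046359432
[ 0.44825782 -0.29976233  0.16275097] [-0.31674466  0.28757042 -0.36211365 -0.3895001 ]
handle end [273.57323069 114.49250762] H [ 0.45132411 -0.13730278  0.28258754]
```

View pics/c11.png

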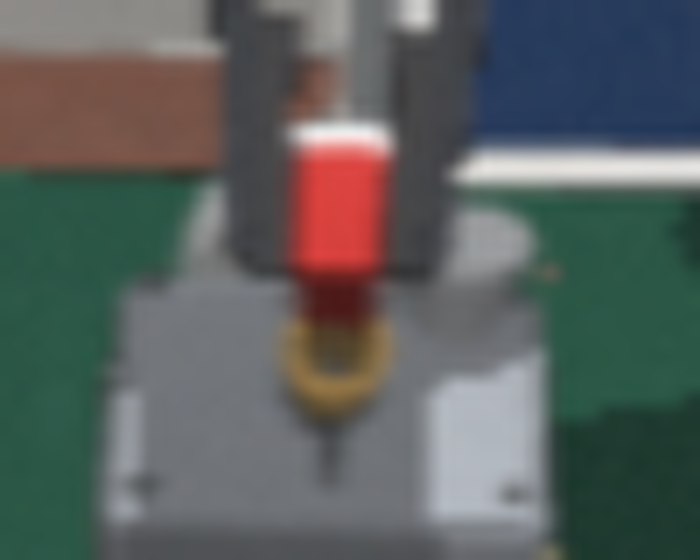

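View pics/c11s.png

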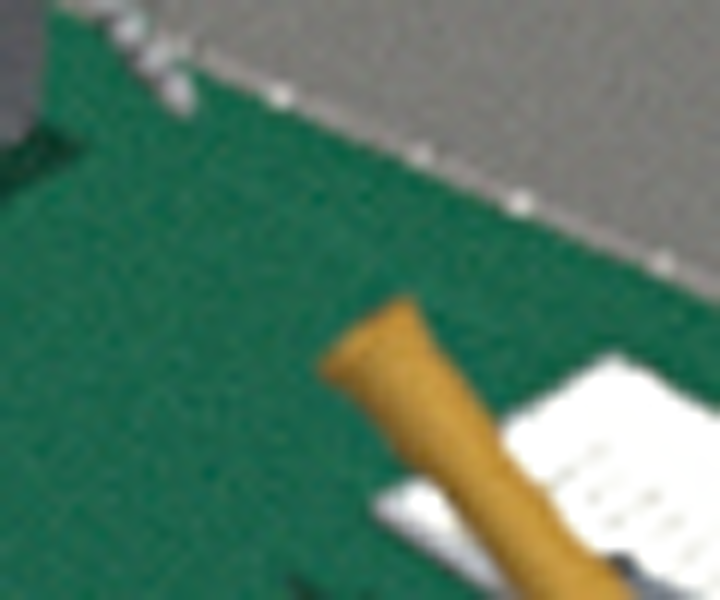

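```bash
sed -i 's/\.168\]/.1667]/' ins.py; python3 - <<'E'
from ins import *
st()
for ax in (.15,.053): print(ax,rel(tgt(ax)))
E
```

```text
t 14.35 pos [ 0.4514 -0.1355  0.2765] q [ 0.6796  0.6694  0.2138 -0.2106] F [-0.1 -0.5 -0.9] op 0.17448059442987285
R [[0.012, 1.0, 0.009], [0.82, -0.015, 0.572], [0.572, 0.0, -0.82]] j [ 1.1    0.801 -1.019  1.787  0.074  0.996  0.148]
0.15 (array([-0.0493, -0.    ,  0.002 ]), array([ 0.09,  0.08, -0.13]))
0.053 (array([-0.1463,  0.0002,  0.0021]), array([ 0.09,  0.08, -0.13]))
```

Call:
carry_out(commands=[[-0.02,0,0.0015,0,0,0],[-0.035,0,0.0015,0,0,0],[-0.048,0,0.0015,0,0,0],[-0.054,0,0.0015,0,0,0],[-0.06,0,0.0015,0,0,0],[-0.066,0,0.0015,0,0,0],[-0.072,0,0.0015,0,0,0],[-0.072,0,0.0015,0,0,0]])

```text
clock: 15.15
tool_pos: [0.4503, -0.1945, 0.2332]
eef_rot: [0.68, 0.669, 0.214, -0.211]
contact_force: [-0.4, -0.0, -1.6]
opening: 0.177
```

```bash
python3 - <<'E'
from ins import *
st()
for ax in (.128,.053): print(ax,rel(tgt(ax)))
s=snap('scene','s12.png')
c=s['img'][180:240,290:370];cv2.imwrite('pics/c12s.png',cv2.resize(c,None,fx=10,fy=10,interpolation=cv2.INTER_CUBIC))
E
```

```text
t 15.15 pos [ 0.4503 -0.1945  0.2332] q [ 0.68    0.6688  0.2139 -0.211 ] F [-0.4 -0.  -1.6] op 0.17705282903704606
R [[0.014, 1.0, 0.009], [0.819, -0.016, 0.573], [0.573, -0.001, -0.819]] j [ 1.139  0.893 -0.97   1.721  0.139  1.03   0.219]
0.128 (array([0.0018, 0.0002, 0.0002]), array([ 0.1 ,  0.03, -0.22]))
0.053 (array([-0.0732,  0.0005,  0.0003]), array([ 0.1 ,  0.03, -0.22]))
```

View pics/c12s.png

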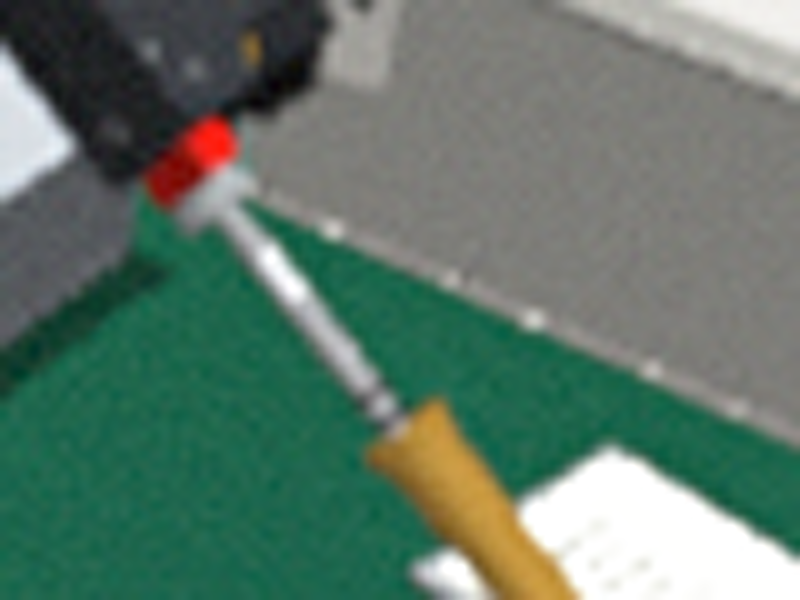

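Call:
carry_out(commands=[[-0.006,0.0003,0,0,0,0],[-0.012,0.0003,0,0,0,0],[-0.018,0.0003,0,0,0,0],[-0.024,0.0003,0,0,0,0],[-0.03,0.0003,0,0,0,0],[-0.03,0.0003,0,0,0,0]])

```text
clock: 15.8
tool_pos: [0.4501, -0.2193, 0.2157]
eef_rot: [0.68, 0.669, 0.214, -0.211]
contact_force: [-0.3, 0.0, -1.0]
opening: 0.177
```

Call:
carry_out(commands=[[-0.006,0,0,0,0,0],[-0.012,0,0,0,0,0],[-0.018,0,0,0,0,0],[-0.024,0,0,0,0,0],[-0.03,0,0,0,0,0],[-0.034,0,0,0,0,0],[-0.038,0,0,0,0,0],[-0.038,0,0,0,0,0]])

```text
clock: 16.6
tool_pos: [0.4498, -0.25, 0.1944]
eef_rot: [0.68, 0.669, 0.214, -0.211]
contact_force: [-0.1, 0.5, -1.1]
opening: 0.178
```

Call:
carry_out(commands=[[-0.002,0,0,0,0,0],[-0.004,0,0,0,0,0],[-0.006,0,0,0,0,0],[-0.008,0,0,0,0,0],[-0.008,0,0,0,0,0]])

```text
clock: 17.1
tool_pos: [0.45, -0.2528, 0.1924]
eef_rot: [0.678, 0.67, 0.216, -0.213]
contact_force: [-0.8, 6.0, 9.6]
opening: 0.176
```

Call:
carry_out(commands=[[-0.002,0,0,0,0,0],[-0.003,0,0,0,0,0],[-0.003,0,0,0,0,0]])

```text
clock: 17.4
tool_pos: [0.45, -0.2529, 0.1922]
eef_rot: [0.677, 0.67, 0.217, -0.215]
contact_force: [-1.4, 9.6, 15.2]
opening: 0.177
```

```bash
python3 - <<'E'
from ins import *
st()
s=snap('scene','s13.png')
c=s['img'][190:250,290:370];cv2.imwrite('pics/c13s.png',cv2.resize(c,None,fx=10,fy=10,interpolation=cv2.INTER_CUBIC))
E
```

```text
t 17.4 pos [ 0.45   -0.2529  0.1922] q [ 0.6766  0.6702  0.2168 -0.2146] F [-1.4  9.6 15.2] op 0.17685706118671948
R [[0.008, 1.0, 0.006], [0.814, -0.01, 0.581], [0.581, 0.0, -0.814]] j [ 1.172  0.988 -0.931  1.62   0.195  1.094  0.298]
```

View pics/c13s.png

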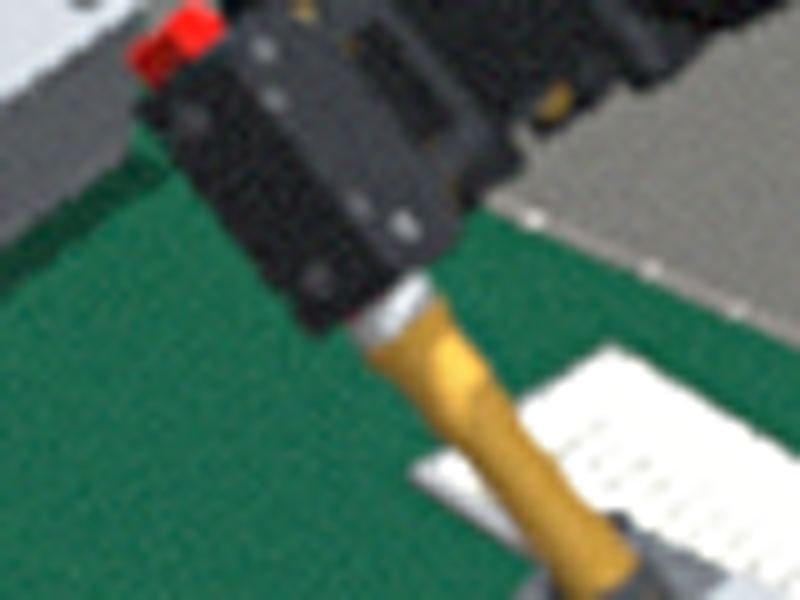

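Call:
carry_out(commands=[[0.01,0,0,0,0,0],[0.025,0,0,0,0,0],[0.04,0,0,0,0,0],[0.055,0,0,0,0,0],[0.07,0,0,0,0,0],[0.085,0,0,0,0,0],[0.1,0,0,0,0,0],[0.125,0,0,0,0,0],[0.16,0,0,0,0,0],[0.16,0,0,0,0,0]])

```text
clock: 18.45
tool_pos: [0.4521, -0.1226, 0.2836]
eef_rot: [0.677, 0.672, 0.215, -0.211]
contact_force: [0.5, 0.7, -0.1]
opening: 0.179
```

```bash
python3 - <<'E'
from ins import *
st()
# present pose
C=np.array([.6185,-.321,.006]); 
for yaw in (15,20):
    a=np.radians(yaw); f=np.array([np.sin(a),-np.cos(a),0]); tx=-f; tz=np.array([0,0,-1.]); ty=np.cross(tz,tx); RP=np.stack([tx,ty,tz],1)
    H=C+[0,0,.1]-f*.138; P=H-RP@off
    print(yaw,P,rel(P,RP), 'raised',rel(P+[0,0,.15],RP))
    print('level here',rel(np.array(r.get_state()['tool_pos']),RP))
s=snap('scene','s14.png');t=snap('side','d14.png')
for p in (s,t): print([(round(d['p'],2),np.round(d['xyz'],4),proj(p,d['xyz']).round()) for d in r.spot_point(p,'card_centre')+r.spot_point(p,'rod_handle')])
E
```

```text
t 18.45 pos [ 0.4521 -0.1226  0.2836] q [ 0.6769  0.6718  0.2148 -0.2106] F [ 0.5  0.7 -0.1] op 0.1789354437588544
R [[0.005, 1.0, 0.008], [0.819, -0.009, 0.574], [0.574, 0.004, -0.819]] j [ 1.09   0.788 -1.032  1.798  0.063  0.988  0.137]
15 [ 0.58330061 -0.18963409  0.1       ] (array([-0.1596,  0.1311,  0.1129]), array([  4.93, -34.77, -14.94])) raised (array([-0.0735,  0.1317, -0.0099]), array([  4.93, -34.77, -14.94]))
level here (array([0., 0., 0.]), array([  4.93, -34.77, -14.94]))
20 [ 0.57198526 -0.1932018   0.1       ] (array([-0.1626,  0.1199,  0.1108]), array([  6.45, -34.59, -19.78])) raised (array([-0.0765,  0.1204, -0.0121]), array([  6.45, -34.59, -19.78]))
level here (array([0., 0., 0.]), array([  6.45, -34.59, -19.78]))
[(0.81, array([ 0.3455, -0.0041,  0.0044]), array([223., 239.])), (0.77, array([ 0.6182, -0.3197,  0.0084]), array([357., 239.])), (0.44, array([0.4346, 0.0619, 0.0378]), array([227., 209.])), (0.61, array([ 0.4512, -0.1244,  0.2931]), array([279., 157.]))]
[(0.67, array([ 0.6196, -0.3249,  0.0052]), array([224., 160.]))]
```

View pics/s14.png

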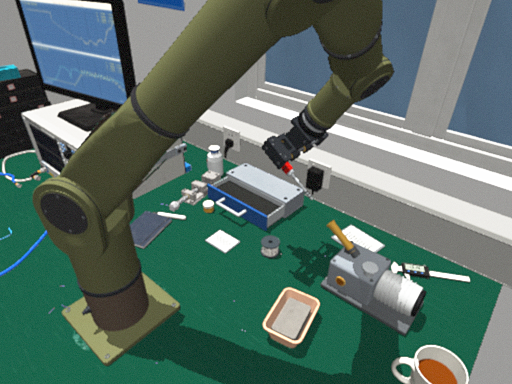

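```bash
python3 - <<'E'
from ins import *
import pickle
from scipy.optimize import least_squares
s=snap('scene','s15.png');t=snap('side','d15.png');w=pickle.load(open('w9.pkl','rb'))
# adapter bottom front
o=least_squares(lambda X:np.r_[proj(s,X)-[316,178],proj(t,X)-[197,166]],[.7,-.15,.1]);print('adapter',o.x,o.fun)
print('card',[ray(w,uv,.006).round(4) for uv in [(306,90),(374,102),(352,188),(290,178)]],np.mean([ray(w,uv,.006) for uv in [(306,90),(374,102),(352,188),(290,178)]],0))
E
```

```text
adapter [ 0.6676131  -0.12158429  0.12565364] [-0.14218557  0.14612616 -0.11501414 -0.13771177]
card [array([ 0.5808, -0.2531,  0.006 ]), array([ 0.6759, -0.2685,  0.006 ]), array([ 0.6551, -0.3924,  0.006 ]), array([ 0.5625, -0.3779,  0.006 ])] [ 0.61855588 -0.32294676  0.006     ]
```

```bash
cat > pres.py <<'E'
from ins import *
C=np.array([.6186,-.3225,.006]); a=np.radians(30); f=np.array([np.sin(a),-np.cos(a),0]); tx=-f; tz=np.array([0,0,-1.]); ty=np.cross(tz,tx); RP=np.stack([tx,ty,tz],1)
P=C+[0,0,.1]-f*.138-RP@off
E
python3 - <<'E'
from pres import *
print(P,rel(P,RP),rel(P+[0,0,.15],RP)); st()
E
```

```text
[ 0.5506     -0.20472055  0.1       ] (array([-0.1642,  0.1005,  0.104 ]), array([  9.39, -34.16, -30.02])) (array([-0.0782,  0.1003, -0.0189]), array([  9.39, -34.16, -30.02]))
t 18.85 pos [ 0.4516 -0.1281  0.2795] q [ 0.6802  0.6685  0.214  -0.2113] F [-0.7  0.  -0.8] op 0.1819750256229729
R [[0.015, 1.0, 0.009], [0.819, -0.017, 0.574], [0.574, -0.001, -0.819]] j [ 1.094  0.794 -1.024  1.796  0.066  0.988  0.138]
```

Call:
carry_out(commands=[[0,0.02,-0.01,1.57,-5.7,-5],[-0.01,0.04,-0.02,3.1,-11.4,-10],[-0.03,0.06,-0.02,4.7,-17.1,-15],[-0.05,0.08,-0.02,6.3,-22.8,-20],[-0.07,0.1,-0.019,7.8,-28.5,-25],[-0.0782,0.1003,-0.0189,9.39,-34.16,-30.02],[-0.0782,0.1003,-0.0189,9.39,-34.16,-30.02],[-0.0782,0.1003,-0.0189,9.39,-34.16,-30.02],[-0.0782,0.1003,-0.0189,9.39,-34.16,-30.02]])

```text
clock: 19.75
tool_pos: [0.5506, -0.205, 0.2506]
eef_rot: [0.501, 0.865, 0.0, -0.0]
contact_force: [0.6, -0.3, -0.3]
opening: 0.181
```

```bash
python3 - <<'E'
from pres import *
st();print(rel(P,RP))
t=snap('side','d16.png');s=snap('scene','s16.png')
for p in (s,t): print([(round(d['p'],2),np.round(d['xyz'],4),proj(p,d['xyz']).round()) for l in ('rod_tip','rod_handle','rod_collar') for d in r.spot_point(p,l)])
E
```

```text
t 19.75 pos [ 0.5506 -0.205   0.2506] q [ 5.009e-01  8.655e-01  4.000e-04 -1.000e-04] F [ 0.6 -0.3 -0.3] op 0.18148998387832763
R [[-0.498, 0.867, 0.0], [0.867, 0.498, 0.001], [0.0, 0.001, -1.0]] j [ 0.74   0.737 -0.843  1.65   0.62   1.042  0.223]
(array([1.000e-04, 1.000e-04, 1.506e-01]), array([ 0.03, -0.03, -0.12]))
[(0.73, array([ 0.6166, -0.3206,  0.2539]), array([374., 171.])), (0.63, array([ 0.5451, -0.2007,  0.2607]), array([322., 164.])), (0.39, array([ 0.4546, -0.3972,  0.0027]), array([355., 284.])), (0.79, array([ 0.5761, -0.247 ,  0.2562]), array([342., 167.])), (0.55, array([0.4361, 0.0628, 0.0374]), array([227., 209.]))]
[(0.53, array([ 0.6189, -0.3223,  0.2582]), array([219.,  93.])), (0.69, array([ 0.5484, -0.204 ,  0.2602]), array([239., 111.])), (0.71, array([ 0.5758, -0.25  ,  0.2547]), array([231., 105.])), (0.56, array([ 0.4499, -0.3954, -0.0024]), array([272., 152.]))]
```

View pics/d16.png

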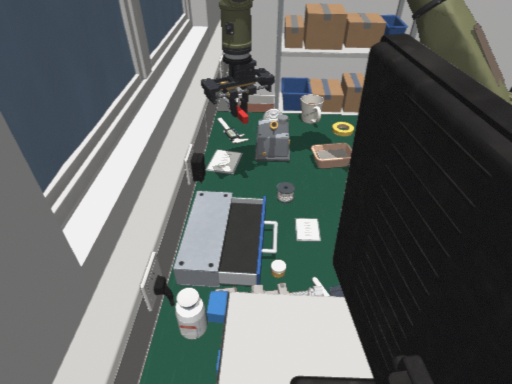

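View pics/s16.png

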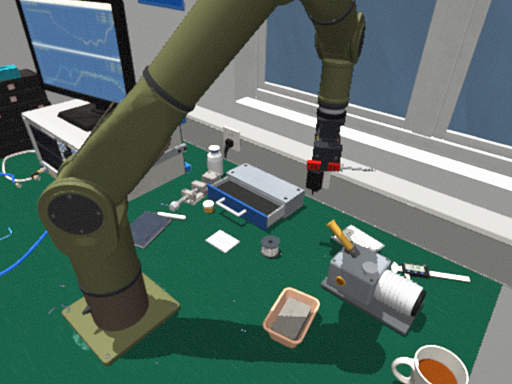

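Call:
carry_out(commands=[[0,0,0.03,0,0,0],[0,0,0.06,0,0,0],[0,0,0.09,0,0,0],[0,0,0.115,0,0,0],[0,0,0.135,0,0,0],[0,0,0.15,0,0,0],[0,0,0.15,0,0,0],[0,0,0.15,0,0,0],[0,0,0.15,0,0,0]])

```text
clock: 21.05
tool_pos: [0.5519, -0.204, 0.1019]
eef_rot: [0.499, 0.866, 0.0, 0.002]
contact_force: [1.7, 0.6, -0.4]
opening: 0.177
```

```bash
python3 - <<'E'
from pres import *
st();print(rel(P,RP))
t=snap('side','d17.png');s=snap('scene','s17.png')
for p in (s,t): print([(l,round(d['p'],2),np.round(d['xyz'],4),proj(p,d['xyz']).round()) for l in ('rod_tip','rod_handle','rod_collar') for d in r.spot_point(p,l)])
p=s
for l in ('solder_spool_centre','flux_pot_centre','alcohol_bottle_centre','drawer_handle'): print(l,[(round(d['p'],2),np.round(d['xyz'],4)) for d in r.spot_point(p,l)][:1])
cv2.imwrite('pics/c17.png',np.hstack([cv2.resize(s['img'][140:290,290:420],(390,450)),cv2.resize(t['img'][60:210,170:300],(390,450))]))
E
```

```text
t 21.05 pos [ 0.5519 -0.204   0.1019] q [4.994e-01 8.664e-01 4.000e-04 1.500e-03] F [ 1.7  0.6 -0.4] op 0.17677794462895083
R [[-0.501, 0.865, 0.003], [0.865, 0.501, -0.001], [-0.002, 0.002, -1.0]] j [ 0.662  0.918 -0.7    1.775  0.828  0.767  0.051]
(array([-0.    , -0.0015,  0.0019]), array([0.13, 0.12, 0.08]))
[('rod_tip', 0.77, array([ 0.6182, -0.3203,  0.1034]), array([363., 215.])), ('rod_tip', 0.33, array([ 0.5794, -0.2472,  0.1092]), array([335., 209.])), ('rod_handle', 0.63, array([ 0.5526, -0.2022,  0.1114]), array([317., 207.])), ('rod_handle', 0.32, array([ 0.6155, -0.3181,  0.0083]), array([357., 239.])), ('rod_collar', 0.49, array([ 0.5805, -0.2471,  0.1044]), array([335., 210.]))]
[('rod_handle', 0.64, array([ 0.5472, -0.2008,  0.1114]), array([241., 156.]))]
solder_spool_centre [(0.86, array([ 0.4079, -0.145 ,  0.017 ]))]
flux_pot_centre [(0.56, array([0.4247, 0.1458, 0.0136]))]
alcohol_bottle_centre [(0.83, array([0.6116, 0.3038, 0.0605]))]
drawer_handle [(0.98, array([0.4366, 0.0605, 0.0386]))]
```

View pics/c17.png

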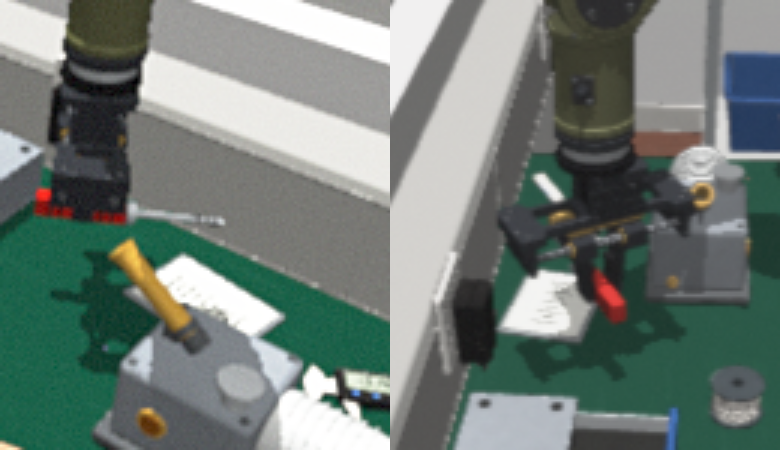

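```bash
python3 - <<'E'
import cv2,numpy as np
a=cv2.imread('pics/w7.png')[60:200,140:360];cv2.imwrite('pics/c7.png',cv2.resize(a,None,fx=3.6,fy=3.6,interpolation=cv2.INTER_CUBIC))
a=cv2.imread('pics/w6.png')[60:220,180:350];cv2.imwrite('pics/c6.png',cv2.resize(a,None,fx=3.6,fy=3.6,interpolation=cv2.INTER_CUBIC))
E
```

```text
(no output)
```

View pics/c7.png

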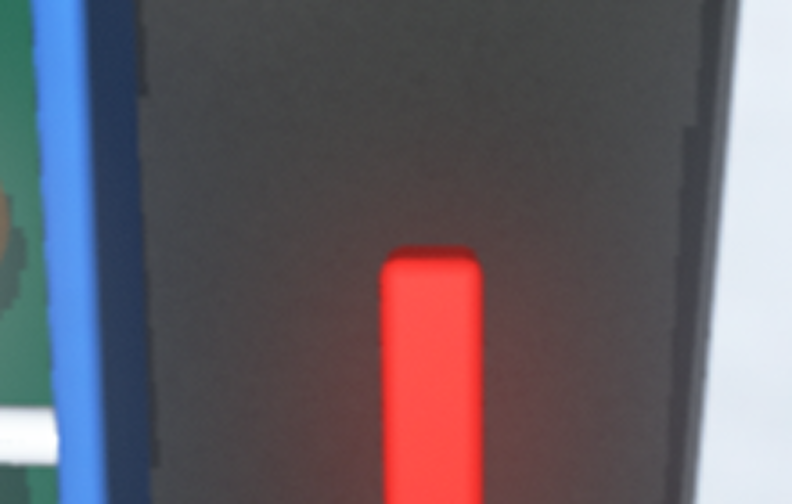

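View pics/c6.png

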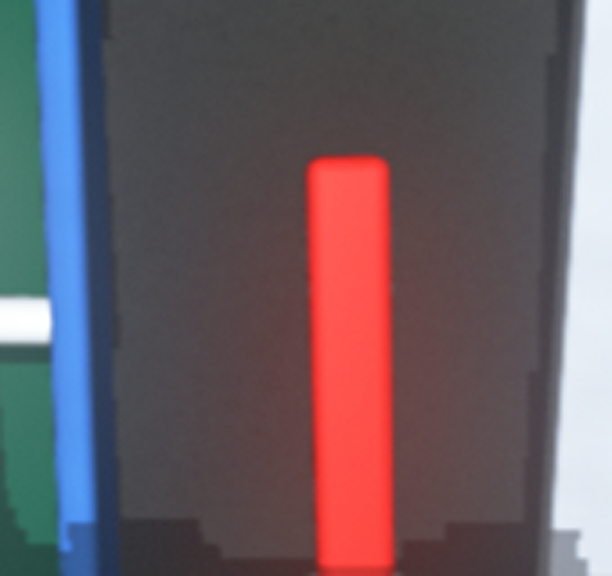

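```bash
python3 - <<'E'
from h import *
import pickle
w=pickle.load(open('w9.pkl','rb'))
def p_(pos,q):
    T=np.eye(4);T[:3,:3]=R.from_quat(q).as_matrix();T[:3,3]=pos
    return dict(E=T@w['tool_from_camera'],intrinsics=w['intrinsics'])
p7=p_([.5294,.0953,.0928],[.7047,.7095,-.0043,-.0013]);p6=p_([.5169,.0812,.1433],[.7126,.7015,-.0021,-.002])
for p,row,ci,co,cc in ((p7,157.2,167.8,154.5,336.1),(p6,146,205,194,336)):
    a,b,c=[ray(p,(u,row),z) for u,z in ((ci,.062),(co,.062),(cc,.066))]; print(a,b,c,'gap',c[0]-a[0],'thick',a[0]-b[0])
E
```

```text
[0.47880993 0.12945303 0.062     ] [0.47156365 0.12938382 0.062     ] [0.56916435 0.13102151 0.066     ] gap 0.0903544183616487 thick 0.007246281601882565
[0.4788978  0.11556541 0.062     ] [0.4712884  0.11566851 0.062     ] [0.56837968 0.1149052  0.066     ] gap 0.08948187339046149 thick 0.007609399670566008
```

The two pictures give the gap between drawer front and cabinet as 90.4 and 89.5 mm, so the drawer is at its 90 mm stop. I'm handing in.

```bash
python3 - <<'E'
from pres import *
s=st();print('tip',np.array(s['tool_pos'])+R.from_quat(s['eef_rot']).as_matrix()@(off+[-.138,0,0]))
print(r.finish_job())
E
```

```text
t 21.65 pos [ 0.5509 -0.204   0.1007] q [4.993e-01 8.664e-01 0.000e+00 5.000e-04] F [ 0.4 -1.1 -0.4] op 0.17922414938299244
R [[-0.501, 0.865, 0.001], [0.865, 0.501, -0.0], [-0.001, 0.0, -1.0]] j [ 0.662  0.919 -0.699  1.776  0.829  0.767  0.05 ]
tip [ 0.61910583 -0.32164081  0.1068177 ]
the job is handed in; nothing more can be done
None
```

The job is done and handed in at 21.65 s of the 61 s allowed.

- **Drawer:** it is out to its stop. My first pull on the handle bar ended about 10 mm short because a wrist joint reached its range. I finished by gripping the top of the drawer front until it stopped at about 13 N. Two pictures put the travel at 90.4 and 89.5 mm against the stated 90 mm. Working from the cabinet's detected centre, the handle bar looked 4 to 8 mm short of fully out. I trusted the stop force and the pictures.
- **Rod in the tube:** I pushed it in until the collar seated on the mouth. A close crop shows the collar on the rim, with about 18 N of push and no further movement. It then came straight out.
- **Reading position:** the rod is held level. From the arm's pose, its tip is at (0.619, -0.322, 0.107), about 1 mm from the card's measured middle (0.6186, -0.323) and 10 cm above its face. The scene camera agrees within about 4 mm; the side camera did not report the tip in the final pose. The card is the larger of the two, measured at about 96 x 126 mm.
- **Clearances:** contact forces at the end were about 1 N. The spool, flux pot and bottle are within 3 mm of where I first detected them, which is inside the detection accuracy.

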